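# Move the battery pack from the charger to the work light

### The job

The battery pack on the bench charger is full. Press the charger's release tab so that the pack springs back, slide the pack out of the charger, then slide it into the empty battery slide of the work light until the catch there clicks up and holds it, and let go.

Things in the scene. Friction and masses are not known exactly. Their poses are not given: they have to be found in the camera images.
- pack_grip (a point): Grey plastic battery pack, 0.35 kg; centre of its grip part, 38 mm above its underside. x points to the leading end, z up. Grip part: ribbed block 90 x 46 x 56 mm (x, y, z); take it across the 46 mm. Below it, 10 mm high: dovetail tongue 5 to 45 mm ahead of this point (62 mm wide below, 48 above, tapered tip), a latch groove behind it, then a 70 mm wide heel. Starts latched in the charger.
- charger_mouth (a point): Entrance of the battery slide of the charger (black, fixed), mid-width, on the deck, 20 mm above the bench. x: the way a pack is pushed in. Flat deck, 110 mm wide, from x = -85 mm (open apron) to 50; undercut rails 9.5 mm high, x = 0 to 50 mm, 1.2 mm clear of the tongue each side, flared at the mouth. Housing behind, x = 54 to 99 mm, 72 mm high.
- charger_home (a point): Where the pack's grip centre is when latched in the charger: x = 6.5, y = 0, z = 38 mm in the frame of charger_mouth, same axes. A sprung ejector (4 to 6 N) pushes the pack back over the last 16 mm: when the tab is pressed the pack jumps 15 to 25 mm back along -x and stays on the deck. It is clear of the rails when its grip centre is 52 mm back from here.
- charger_tab (a point): Centre of the top of the charger's release tab, a ribbed grey key 28 x 30 mm beside the rails on the right (x = 7.5, y = -84, z = 10 mm in the frame of charger_mouth). Pressed straight down, against 3 to 4 N; travel 8 mm, the catch lets go after 6 mm.
- charger_catch (a joint): How far the charger's catch and tab are pressed down, m: 0 up, 0.008 at the bottom. The tongue, while over the catch, holds it down at about 0.006.
- lamp_mouth (a point): Entrance of the battery slide of the work light (aluminium, fixed, empty at first), mid-width, on the deck, 20 mm above the bench. x: the way a pack is pushed in. Deck, apron, rails, catch, ejector and tab are as on the charger. Behind it, x = 54 to 102 mm, stands the lamp head, 150 mm wide, 88 mm high.
- lamp_home (a point): Where the pack's grip centre is when latched in the work light: x = 6.5, y = 0, z = 38 mm in the frame of lamp_mouth, same axes. Pushing the pack home takes about 10 to 15 N; the catch snaps up as the centre gets here, and a hard stop follows 2.5 mm further. Short of the click the ejector pushes the pack back out.
- lamp_catch (a joint): How far the work light's catch is pressed down, m: 0 up; the tongue passing over pushes it down to about 0.006; under 0.002 again when it has clicked into the pack's groove.
Mind the look-alikes: they are no part of the job. Of the things like the part that bears pack_grip, leave any that is orange; of the rest the larger one is meant.

How it is judged:
On the way, in this order (a step that is already met when the one before it is completed fails the run):
1. the charger's tab is pressed and the pack has sprung back on the charger's rails (value of joint charger_catch above 0.004 m and x of pack_grip in the frame of charger_mouth between -0.044 and -0.003 m and z of pack_grip in the frame of charger_mouth below 0.043 m), for 0.05 s.
2. the pack is off the charger (horizontal distance between pack_grip and charger_mouth above 0.12 m), for 0.1 s.
At the end, for the whole second after the job is handed in: The pack is home in the work light: grip centre 4 to 12 mm past the mouth of the slide (it latches at 6.5 mm), within 4 mm sideways, 34 to 42 mm above the deck, in line within 0.08 rad, and the light's catch is up again (under 2.5 mm down) (x of pack_grip in the frame of lamp_mouth between 0.004 and 0.012 m and y of pack_grip in the frame of lamp_mouth between -0.004 and 0.004 m and z of pack_grip in the frame of lamp_mouth between 0.034 and 0.042 m and angle between the x axis of pack_grip and the x axis of lamp_mouth, either way round below 0.08 rad and value of joint lamp_catch below 0.0025 m); the robot touches nothing.
It also fails if it takes over 54 s, if anything falls off the work surface, if the arm or the gripper's body presses on something with over 40 N, if the wrist force passes 120 N, or if a joint passes its speed limit or range.

### The arm

A 6-joint arm with a two-finger parallel gripper is mounted at the origin on the work surface; the furniture and walls round the work are solid. World frame = base frame: x ahead of the robot, y to its left, z up, the work surface at z = 0. Lengths are in m, angles in rad, forces in N, time in s.
With the tool pointing down it reaches from about 0.375 to 0.9 m from the base axis. Payload 3.1 kg.
Tool frame: the origin (TCP) lies midway between the tips of the shut fingers; the grasp point (between the pads) lies 19 mm behind it (manip.hold_point_z is the distance from the TCP to the grasp point, in m); x points along the fingers, y is the direction in which the jaws open and shut, and the axes are right-handed (so a half turn about x gives the same grasp; the last joint's range is limited). The gripper opens to 85 mm and grips with 20 to 120 N. Pads are 22 mm wide; open, the fingers measure 114 mm over their backs; the gripper's body (76 mm by 85 mm) begins 54 mm behind the grasp point. The pads swing forward as they close: fully open they stand 13 mm farther back than shut.
Start: joints at [-1.51, 0.527, 1.433, -0, 1.181, -0.178], TCP at [0.148, -0.607, 0.231] pointing down, gripper open.
Joint ranges: [-3.08, 3.08], [-0.75, 2.2], [0.22, 2.44], [-1.43, 4.57], [0, 2.65], [-2.85, 2.85]. Speed limits (rad/s): [2.79, 2.79, 3.14, 3.14, 3.14, 3.14].

### API

Orientations are given as a unit quaternion [x, y, z, w].
In Python, from station import manip, snapshot gives the robot as it stands.
- The arm moves only by the tool play_rows, never from a script. Its argument "series" is a list of rows, each a list of 4 numbers: the shift along the tool's x, y, z in m, then the turn about the tool's x in degrees. In form: [[tx, ty, tz, spin], ...]. A call has 1 to 20 rows; each row is the pose to reach, as a shift and turn from the pose measured when the call began, along the tool's axes at that moment; what a row does not reach only later rows make up. A row lasts 1/10 s, in which the tool goes at most 50 mm and 8.59 degrees, less where a joint would pass 70% of its speed; a pose out of reach is approached as far as the arm can. A call with a gripper value outside its range is refused whole. "claw" is the opening in per cent of the stroke, from 0 (shut) to 100 (fully open), set as the call begins (left out, the last holds). The fingers move at their own pace and stop on an object; "force" is the grip in N (left out, the last holds). Time passes only in rows, so rows that repeat a pose let the fingers close. It gives the time, the measured TCP pose, the force and the opening at its end, in the units of the state.
- manip.sense(): the state, without advancing time (a new reading comes with each control period).
- snapshot(name): name is "side" or "top"; returns a dict with "image" (420x560x3 uint8, blue, green, red), "depth" (420x560 float32, m along the optical axis (not along the pixel's ray), 0 where there is no reading), "fov_y" (degrees; the focal length in pixels is half the picture's height over the tangent of half this angle, whatever the lens; pixels are square), "cx", "cy" (the principal point, pixels), "R" (3x3) and "t" (3): a world point X has camera coordinates R X + t. Camera axes: x right, y down, z forward; pixel columns grow to the right and rows downward; lengths in m; the calibration is good to about 2 mm. A picture is of the moment at which its call begins.
- manip.sign_off(): hands the job in, once; it reports no verdict.
The state is a dict: "t": time; "q": joint angles; "qd": joint speeds; "tau": joint torques, N m; "tcp_pos": TCP position; "tool_rot": TCP orientation; "force": force on the tool from outside, world axes, zero at the start; "ft_torque": the same for the moment, N m; "finger_gap": opening from 0.0 (shut) to 1.0 (fully open).
Only numpy, scipy, OpenCV 4.12 (cv2) and the standard library are available. Lean on these libraries where they do the work, as an engineer would, in place of code of your own. Each camera call takes 0.05 s, during which the arm holds its last target.

## Working session

There is one attempt and no reset: what is moved stays moved. The work goes in short steps, Python scripts to look and compute and a tool call to move; the robot and the scene stay as the last step left them, time stands still between calls to the robot, and variables do not carry over. Pictures are saved under pics/ and viewed, and the job is handed in when it is done.

Besides the shell and the picture viewer there is one more tool, called after ">>>" by a JSON object that holds its "op" and its "data". play_rows: Moves the arm, as the interface text tells. Its arguments: {"type":"object","properties":{"series":{"type":"array","items":{"type":"array","items":{"type":"number"}}},"claw":{"type":"number"},"force":{"type":"number"}},"required":["series"]}

```bash
mkdir -p pics; ls
python3 - <<'E'
from station import manip, snapshot
import cv2, numpy as np, pickle
print(manip.sense()); print(manip.hold_point_z)
for n in ("side","top"):
    s=snapshot(n); cv2.imwrite(f"pics/{n}0.png",s["image"]); pickle.dump(s,open(f"{n}0.pkl","wb"))
    print(n,s["fov_y"],s["cx"],s["cy"],s["R"],s["t"])
E
```

```text
pics
{'t': 0.0, 'q': array([-1.51050015e+00,  5.28480444e-01,  1.43388221e+00,  3.11651562e-05,
        1.18141802e+00, -1.78479689e-01]), 'qd': array([ 0.00109927,  0.00276579, -0.00017608, -0.00016478, -0.00042364,
        0.00206248]), 'tau': array([ 6.11701307e-04, -4.42347193e+01, -1.78025615e+01, -1.04319388e-04,
        8.45509203e-03,  1.14060126e-05]), 'tcp_pos': array([ 0.14782683, -0.60653584,  0.23033125]), 'tool_rot': array([ 0.70212933,  0.08498703, -0.70201762,  0.08344377]), 'force': array([ 0.61684292, -0.25533312, -0.27726026]), 'ft_torque': array([-0.03657057,  0.03865708,  0.04181188]), 'finger_gap': 0.999379721648977}
0.0187
side 57.15412531681642 276.24806849256004 210.26636630438298 [[ 0.99527966 -0.09512833 -0.01920946]
 [-0.07600983 -0.64102787 -0.76374458]
 [ 0.06033995  0.76159955 -0.64523269]] [-0.43113351 -0.01624178  1.12175218]
top 54.67084560774699 275.5791994482563 210.86395199646378 [[-0.01756754 -0.99982481  0.00646008]
 [-0.99496276  0.01684361 -0.09882006]
 [ 0.09869394 -0.00816357 -0.99508435]] [-0.14635069  0.40656965  1.14728269]
```

View pics/side0.png

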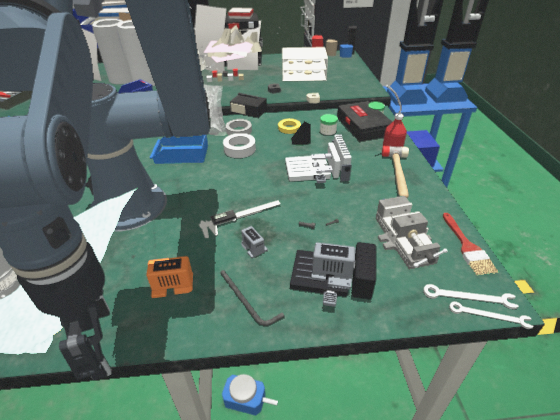

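View pics/top0.png

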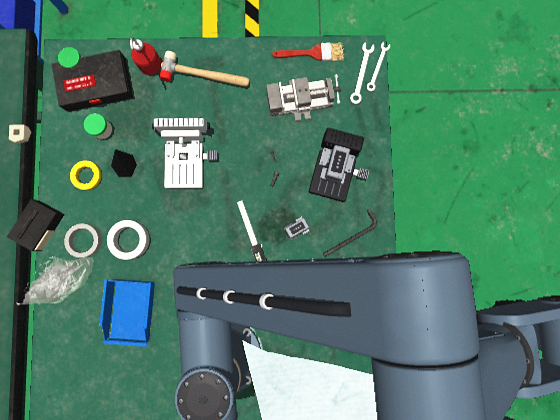

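The side view shows the charger with the grey pack at about (335,265), its tab at (329,299), and the lamp at about (320,165). In the top view the charger is at (337,163), its tab at (362,173), the lamp at (183,153). The orange pack and the small grey pack are decoys. Next I'll zoom in and compute point maps.

```bash
cat > h.py <<'E'
import numpy as np, cv2, pickle
def K(s):
    h=s["image"].shape[0]; f=h/2/np.tan(np.radians(s["fov_y"])/2); return f
def ray(s,u,v):
    f=K(s); d=np.stack([(np.asarray(u,float)-s["cx"])/f,(np.asarray(v,float)-s["cy"])/f,np.ones_like(np.asarray(u,float))],-1)
    return -s["R"].T@s["t"], d@s["R"]
def onplane(s,u,v,z):
    c,d=ray(s,u,v); return c+d*((z-c[2])/d[...,2])[...,None]
def pts(s):
    h,w=s["depth"].shape; v,u=np.mgrid[:h,:w]; c,d=ray(s,u,v)
    P=c+d*s["depth"][...,None]; P[s["depth"]<=0]=np.nan; return P
def proj(s,X):
    X=np.atleast_2d(X)@s["R"].T+s["t"]; f=K(s); return X[:,:2]/X[:,2:]*f+[s["cx"],s["cy"]]
E
python3 - <<'E'
from h import *
s=pickle.load(open("top0.pkl","rb")); S=pickle.load(open("side0.pkl","rb"))
a=cv2.resize(s["image"][115:215,295:395],None,fx=4,fy=4,interpolation=cv2.INTER_CUBIC)
b=cv2.resize(s["image"][105:205,135:235],None,fx=4,fy=4,interpolation=cv2.INTER_CUBIC)
cv2.imwrite("pics/topz.png",np.hstack([a,b]))
P=pts(s); np.set_printoptions(precision=4,suppress=True)
for (u,v) in [(337,163),(362,173),(183,180),(208,156),(345,137),(180,128),(320,190),(275,165)]: print((u,v),P[v,u])
P=pts(S)
for (u,v) in [(335,253),(329,299),(300,170),(320,178),(366,270),(345,155)]: print((u,v),P[v,u])
a=cv2.resize(S["image"][225:325,280:380],None,fx=4,fy=4,interpolation=cv2.INTER_CUBIC)
b=cv2.resize(S["image"][120:220,270:370],None,fx=4,fy=4,interpolation=cv2.INTER_CUBIC)
cv2.imwrite("pics/sidez.png",np.hstack([a,b]))
E
```

```text
(337, 163) [ 0.527  -0.3241  0.0848]
(362, 173) [ 0.5083 -0.404   0.0309]
(183, 180) [0.4978 0.1123 0.0231]
(208, 156) [0.5656 0.0391 0.0298]
(345, 137) [ 0.6043 -0.3516  0.0691]
(180, 128) [0.6401 0.1132 0.0606]
(320, 190) [ 0.4628 -0.2831  0.0181]
(275, 165) [ 0.5424 -0.1542 -0.    ]
(335, 253) [ 0.5319 -0.3354  0.0848]
(329, 299) [ 0.5067 -0.4138  0.029 ]
(300, 170) [0.5168 0.0888 0.0181]
(320, 178) [0.5676 0.023  0.0295]
(366, 270) [ 0.5907 -0.3791  0.0713]
(345, 155) [0.6456 0.0543 0.0843]
```

View pics/topz.png

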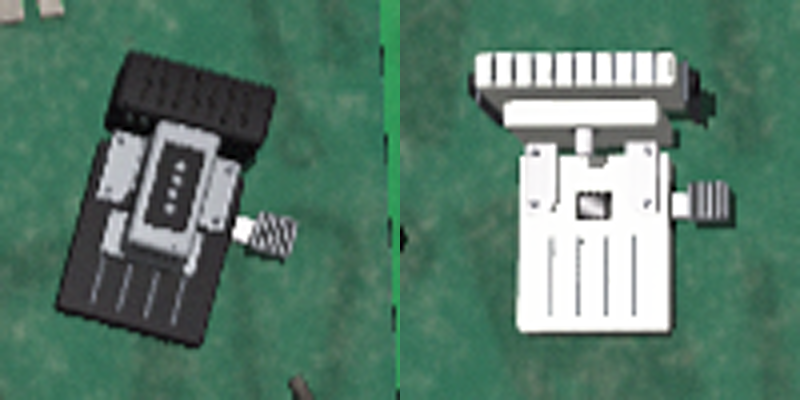

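View pics/sidez.png

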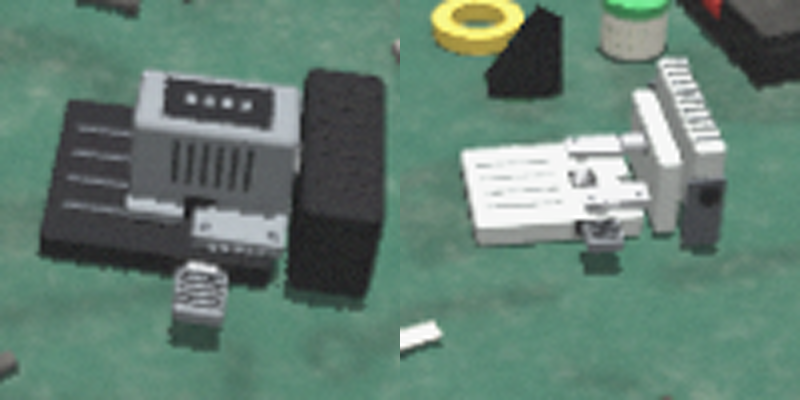

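```bash
cat >> h.py <<'E'
def rect(s,mask,z,name=""):
    m=mask.astype(np.uint8)
    c=max(cv2.findContours(m,cv2.RETR_EXTERNAL,cv2.CHAIN_APPROX_NONE)[0],key=cv2.contourArea)[:,0]
    X=onplane(s,c[:,0],c[:,1],z)[:,:2].astype(np.float32)
    (cx,cy),(w,h),a=cv2.minAreaRect(X*1000)
    if w<h: w,h=h,w; a+=90
    print(name,"centre",round(cx,1),round(cy,1),"size",round(w,1),round(h,1),"long axis deg",round((a+90)%180-90,2),"n",int(m.sum()))
E
python3 - <<'E'
from h import *
for n in ("top","side"):
    s=pickle.load(open(n+"0.pkl","rb")); P=pts(s)
    X,Y,Z=P[...,0],P[...,1],P[...,2]
    print(n)
    with np.errstate(invalid="ignore"):
        ch=(X>.40)&(X<.68)&(Y>-.45)&(Y<-.2); la=(X>.40)&(X<.72)&(Y>-.03)&(Y<.22)
        rect(s,ch&(Z>.079)&(Z<.095),.086,"packtop 90x46")
        rect(s,ch&(Z>.012),.02,"charger all")
        rect(s,ch&(Z>.013)&(Z<.026)&(Y>-.395),.02,"charger deck 110w")
        rect(s,ch&(Z>.064)&(Z<.077)&(X>.55),.072+0*.02,"charger housing 45 deep, z.072?")
        rect(s,ch&(Z>.022)&(Z<.040)&(Y<-.385),.03,"ch tab")
        rect(s,la&(Z>.012)&(Z<.026),.02,"lamp deck")
        rect(s,la&(Z>.012)&(Z<.040)&(X<.61),.02,"lamp deck+rail")
        rect(s,la&(Z>.022)&(Z<.040)&(Y<.047),.03,"lamp tab")
        rect(s,la&(Z>.078)&(Z<.1),.088,"lamp head")
        for nm,m in (("ch",ch&(X>.57)),("la",la)): print(nm,"max z",np.nanpercentile(Z[m],[95,99]))
E
```

```text
top
packtop 90x46 centre 531.2 -326.3 size 89.6 45.8 long axis deg -16.22 n 523
charger all centre 533.6 -350.9 size 200.9 154.9 long axis deg -16.42 n 2686
charger deck 110w centre 504.3 -326.6 size 130.4 124.6 long axis deg -16.36 n 953
charger housing 45 deep, z.072? centre 598.1 -345.7 size 109.2 44.8 long axis deg 73.67 n 593
ch tab centre 509.5 -407.0 size 30.0 27.9 long axis deg 70.29 n 105
lamp deck centre 554.7 105.6 size 153.9 124.1 long axis deg -0.95 n 1566
lamp deck+rail centre 545.5 92.7 size 150.2 135.9 long axis deg 89.05 n 1827
lamp tab centre 569.8 28.9 size 26.8 26.0 long axis deg -0.18 n 105
lamp head centre 648.6 111.2 size 135.6 22.7 long axis deg 89.12 n 434
ch max z [0.07319541 0.0772941 ]
la max z [0.07448258 0.08651028]
side
packtop 90x46 centre 530.7 -333.5 size 88.8 48.6 long axis deg -16.18 n 642
charger all centre 536.8 -327.1 size 203.7 189.7 long axis deg 73.45 n 3944
charger deck 110w centre 507.6 -327.1 size 133.6 115.1 long axis deg -16.55 n 1086
charger housing 45 deep, z.072? centre 586.4 -351.0 size 113.7 65.9 long axis deg 73.39 n 816
ch tab centre 508.5 -413.1 size 32.7 27.7 long axis deg 71.77 n 280
lamp deck centre 556.6 104.3 size 157.9 118.5 long axis deg 0.17 n 855
lamp deck+rail centre 545.0 92.7 size 157.8 134.8 long axis deg -89.83 n 933
lamp tab centre 568.6 19.7 size 35.9 27.5 long axis deg 82.97 n 114
lamp head centre 647.7 97.4 size 143.6 25.8 long axis deg 89.01 n 196
ch max z [0.07128406 0.07316539]
la max z [0.06956748 0.08488099]
```

```bash
cat >> h.py <<'E'
def rectify(s,o,yaw,z,x0,x1,y0,y1,step=.0005):
    # image on plane z in frame (o,yaw): rows = x descending (up = +x), cols = y descending
    xs=np.arange(x1,x0,-step); ys=np.arange(y1,y0,-step)
    gx,gy=np.meshgrid(xs,ys,indexing="ij"); c,sn=np.cos(yaw),np.sin(yaw)
    W=np.stack([o[0]+c*gx-sn*gy,o[1]+sn*gx+c*gy,np.full_like(gx,z)],-1)
    p=proj(s,W.reshape(-1,3)).reshape(gx.shape+(2,)).astype(np.float32)
    return cv2.remap(s["image"],p[...,0],p[...,1],cv2.INTER_LINEAR),xs,ys
E
python3 - <<'E'
from h import *
s=pickle.load(open("top0.pkl","rb")); S=pickle.load(open("side0.pkl","rb"))
y=np.radians
for k,(q,nm) in enumerate(((s,"t"),(S,"s"))):
    a,xs,ys=rectify(q,(.525,-.3245),y(-16.35),.02,-.1,.06,-.1,.07)
    b,xs,ys=rectify(q,(.564,.1125),y(-.95),.02,-.1,.06,-.1,.07)
    for im in (a,b):
        for v in (-.085,0,.05): cv2.line(im,(0,int((.06-v)/.0005)),(5,int((.06-v)/.0005)),(0,0,255),1)
        for v in (-.055,0,.055): cv2.line(im,(int((.07-v)/.0005),0),(int((.07-v)/.0005),5),(0,0,255),1); cv2.line(im,(int((.07-v)/.0005),315),(int((.07-v)/.0005),319),(0,0,255),1)
    cv2.imwrite(f"pics/rect_{nm}.png",np.hstack([a,b]))
E
```

```text
(no output)
```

View pics/rect_t.png

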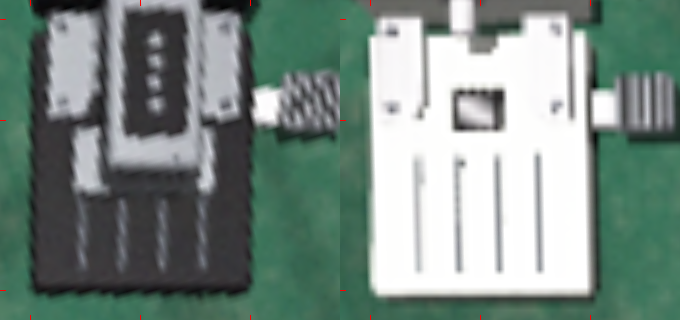

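View pics/rect_s.png

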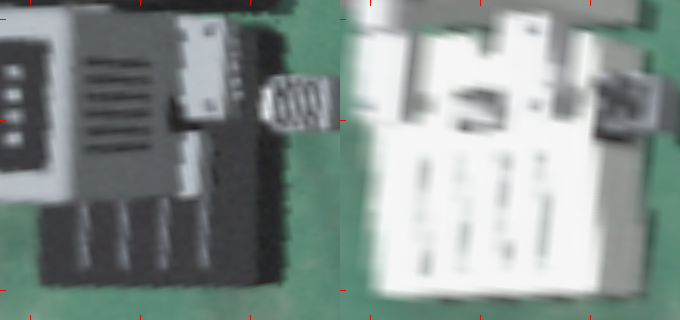

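Run:
```python
from h import *
y=np.radians; G=lambda im: cv2.cvtColor(im,cv2.COLOR_BGR2GRAY).astype(float)
R=lambda im: im[...,2].astype(float)
def cross(p,ax,lev):
    i=np.where(np.diff(np.sign(p-lev)))[0]
    return [round(1e3*float(ax[k]+(lev-p[k])/(p[k+1]-p[k])*(ax[k+1]-ax[k])),1) for k in i]
for nm in ("top","side"):
    s=pickle.load(open(nm+"0.pkl","rb"))
    for w,o,yw in (("lamp",(.564,.1125),-.95),("ch",(.525,-.3245),-16.35)):
        im,xs,ys=rectify(s,o,y(yw),.02,-.1,.06,-.1,.07)
        g=G(im)
        for a,b in ((-.08,-.06),(-.05,-.03),(-.025,-.005)):
            p=g[(xs>a)&(xs<b)].mean(0)
            print(nm,w,"x",a,b,"y edges",cross(p,ys,160 if w=="lamp" else 65))
            # grooves
            m=(ys<.045)&(ys>-.045)
            q=p[m] if w=="ch" else -p[m]; yy=ys[m]
            from scipy.signal import find_peaks
            k,_=find_peaks(q,prominence=8); print("   grooves",(yy[k]*1e3).round(1), (yy[k].mean()*1e3).round(2))
        for a,b in ((-.05,-.035),(-.01,.01),(.035,.05)):
            p=g[:,(ys>a)&(ys<b)].mean(1)
            print(nm,w,"y",a,b,"x edges",cross(p,xs,160 if w=="lamp" else 65))
```

```text
top lamp x -0.08 -0.06 y edges [55.3, -54.9]
   grooves [ 31.   11.   -9.5 -29.5] 0.75
top lamp x -0.05 -0.03 y edges [54.6, -8.3, -9.3, -28.6, -29.5, -54.4]
   grooves [ 31.5  11.5  -9.  -29. ] 1.25
top lamp x -0.025 -0.005 y edges [54.7, -53.7]
   grooves [ 32.   11.5  -8.5 -28.5] 1.62
top lamp y -0.05 -0.035 x edges [51.4, 47.2, 46.7, -87.0]
top lamp y -0.01 0.01 x edges [39.0, 15.6, 8.5, -0.8, -5.1, -87.2]
top lamp y 0.035 0.05 x edges [51.7, -87.6]
top ch x -0.08 -0.06 y edges [55.4, 32.2, 26.0, 12.1, 5.9, -8.2, -14.0, -28.2, -33.9, -55.6]
   grooves [ 29.    9.5 -11.  -31. ] -0.88
top ch x -0.05 -0.03 y edges [55.6, 34.3, 16.0, 11.3, 6.8, -8.6, -13.1, -27.7, -37.6, -55.7]
   grooves [ 29.5   9.  -10.5 -31. ] -0.75
top ch x -0.025 -0.005 y edges [55.0, 34.7, -38.5, -56.4]
   grooves [ 24.   10.  -10.  -25.  -33.5] -6.9
top ch y -0.05 -0.035 x edges [54.6, -0.5, -6.7, -33.9, -87.9]
top ch y -0.01 0.01 x edges [52.0, 45.7, 35.1, 34.4, 13.4, 12.4, 1.4, -5.1, -25.3, -42.4, -72.1, -87.6]
top ch y 0.035 0.05 x edges [54.1, 0.0, -87.8]
side lamp x -0.08 -0.06 y edges [55.2, -62.4]
   g
[... 186 characters left out ...]
7.5 -13.  -30. ] -5.17
side lamp y -0.05 -0.035 x edges [39.8, 13.9, 3.2, -87.3]
side lamp y -0.01 0.01 x edges [42.7, 14.6, 9.0, -2.4, -3.5, -87.6]
side lamp y 0.035 0.05 x edges [-88.5]
side ch x -0.08 -0.06 y edges [48.2, 33.5, 24.2, 13.4, 4.3, -6.4, -15.9, -26.4, -36.1, -71.2]
   grooves [ 28.    8.  -11.5 -32. ] -1.88
side ch x -0.05 -0.03 y edges [-36.5, -71.4]
   grooves [ 28.    8.5 -12.5 -24. ] -0.0
side ch x -0.025 -0.005 y edges [57.9, 50.2, -36.6, -71.0]
   grooves [ 41.5 -25. ] 8.25
side ch y -0.05 -0.035 x edges [54.0, -2.4, -13.4, -14.7, -33.9, -35.0, -35.0, -81.7]
side ch y -0.01 0.01 x edges [54.1, -13.4, -13.8, -75.0, -81.8]
side ch y 0.035 0.05 x edges [57.9, -44.7, -81.0]
```

```bash
cat >> h.py <<'E'
from scipy.spatial.transform import Rotation as Ro
def goto(st,target,yaw):
    """shift in tool axes + spin (deg) so that tool y lies along world y-axis of a frame with this yaw (deg), x down"""
    R=Ro.from_quat(st["tool_rot"]).as_matrix(); d=R.T@(np.asarray(target)-st["tcp_pos"])
    want=np.array([-np.sin(np.radians(yaw)),np.cos(np.radians(yaw)),0]); w=R.T@want
    sp=np.degrees(np.arctan2(w[2],w[1])); sp=(sp+90)%180-90
    return d.round(4),round(sp,2)
E
python3 - <<'E'
from h import *
from station import manip
st=manip.sense(); np.set_printoptions(precision=4,suppress=True)
print(Ro.from_quat(st["tool_rot"]).as_matrix())
print("C top",-pickle.load(open("top0.pkl","rb"))["R"].T@pickle.load(open("top0.pkl","rb"))["t"])
print(goto(st,[.5086,-.4075,.075],-16.35))
E
```

```text
[[-0.0001  0.2365 -0.9716]
 [ 0.0019 -0.9716 -0.2365]
 [-1.     -0.0019 -0.0004]]
C top [ 0.2887 -0.1438  1.1828]
(array([ 0.1558, -0.1078, -0.3976]), np.float64(30.03))
```

>>> {"op": "play_rows", "data": {"series": [[0.0,-0.01,-0.04,3],[0.0,-0.022,-0.08,6],[0.0,-0.033,-0.12,9],[0.0,-0.043,-0.16,12],[0.0,-0.054,-0.2,15],[0.0,-0.065,-0.24,18],[0.0,-0.076,-0.28,21],[0.02,-0.087,-0.32,24],[0.05,-0.097,-0.36,27],[0.08,-0.108,-0.3976,30],[0.11,-0.108,-0.3976,30],[0.14,-0.108,-0.3976,30],[0.14,-0.108,-0.3976,30]], "claw": 0}}

```text
t: 1.4
tcp_pos: [0.5063, -0.4039, 0.0858]
tool_rot: [-0.697, 0.097, 0.703, 0.103]
force: [-0.9, -0.1, -0.1]
finger_gap: -0.001
```

Run:
```python
from h import *
from station import manip, snapshot
st=manip.sense(); print({k:np.round(v,4) for k,v in st.items()})
print(goto(st,[.5086,-.4075,.035],-16.35))
for n in ("side","top"):
    s=snapshot(n); pickle.dump(s,open(f"{n}1.pkl","wb"))
    c=(300,360,225,325) if n=="side" else (0,0,0,0)
    im=s["image"][200:330,260:400] if n=="side" else s["image"][90:220,290:430]
    cv2.imwrite(f"pics/{n}1.png",cv2.resize(im,None,fx=4,fy=4,interpolation=cv2.INTER_CUBIC))
```

```text
{'t': np.float64(1.4), 'q': array([-8.4610e-01,  7.3990e-01,  1.4732e+00,  1.4000e-03,  9.4110e-01,
        1.0076e+00]), 'qd': array([-0.0123, -0.0649, -0.0483,  0.0017,  0.0378, -0.0004]), 'tau': array([ 1.99200e-01, -4.93450e+01, -1.48015e+01,  2.01000e-02,
       -3.76100e-01,  4.00000e-04]), 'tcp_pos': array([ 0.5063, -0.4039,  0.0858]), 'tool_rot': array([-0.6968,  0.0968,  0.7031,  0.1032]), 'force': array([-0.9451, -0.1267, -0.0647]), 'ft_torque': array([ 0.0123,  0.0364, -0.0561]), 'finger_gap': np.float64(-0.0013)}
(array([ 0.0507,  0.0032, -0.0038]), np.float64(0.09))
```

View pics/side1.png

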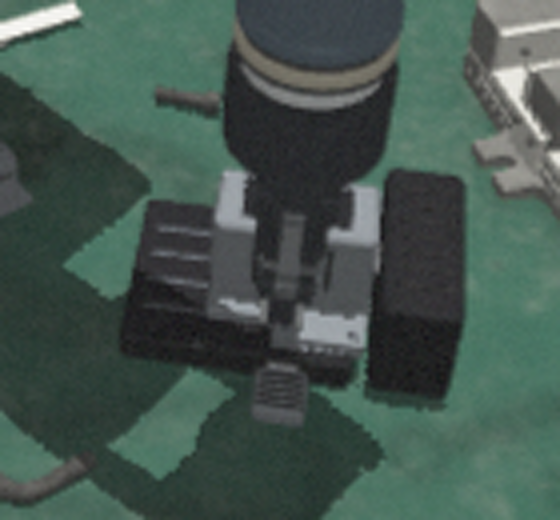

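View pics/top1.png

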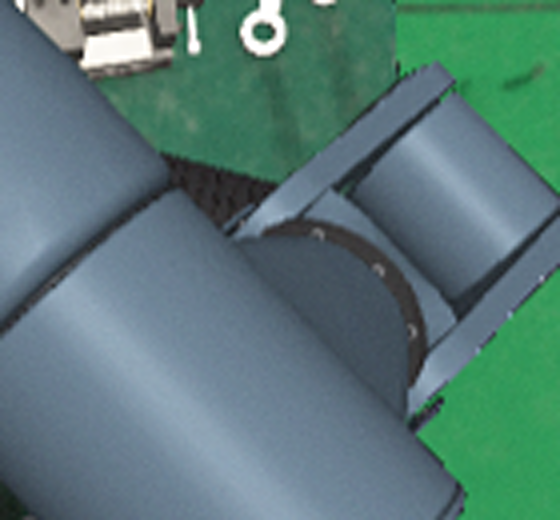

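Side view: the closed fingertips, at about (332,286), are just above the tab, about (330,297). The arm hides the area in the top view. I'll correct the position, then press.

>>> {"op": "play_rows", "data": {"series": [[0.01,0.0032,-0.0038,0],[0.03,0.0032,-0.0038,0],[0.045,0.0032,-0.0038,0],[0.05,0.0032,-0.0038,0],[0.05,0.0032,-0.0038,0],[0.05,0.0032,-0.0038,0]]}}

```text
t: 2.1
tcp_pos: [0.5113, -0.4116, 0.0409]
tool_rot: [-0.7, 0.1, 0.7, 0.101]
force: [-0.1, 0.7, 0.4]
finger_gap: 0.004
```

```bash
cat > look.py <<'E'
import sys
from h import *
from station import manip, snapshot
tag=sys.argv[1]; view=sys.argv[2]; c=list(map(int,sys.argv[3].split(","))); f=int(sys.argv[4])
s=snapshot(view); pickle.dump(s,open(f"{tag}.pkl","wb"))
cv2.imwrite(f"pics/{tag}.png",cv2.resize(s["image"][c[2]:c[3],c[0]:c[1]],None,fx=f,fy=f,interpolation=cv2.INTER_CUBIC))
E
python3 look.py s2 side 260,400,210,330 4
python3 - <<'E'
from h import *
from station import manip
st=manip.sense(); print(st["t"],st["tcp_pos"],st["force"]); print(goto(st,[.5086,-.4075,.022],-16.35))
E
```

```text
2.15 [ 0.51141908 -0.41169814  0.04113021] [-0.18083514 -0.03017608  0.12643784]
(array([ 0.0191, -0.0032,  0.0039]), np.float64(0.02))
```

View pics/s2.png

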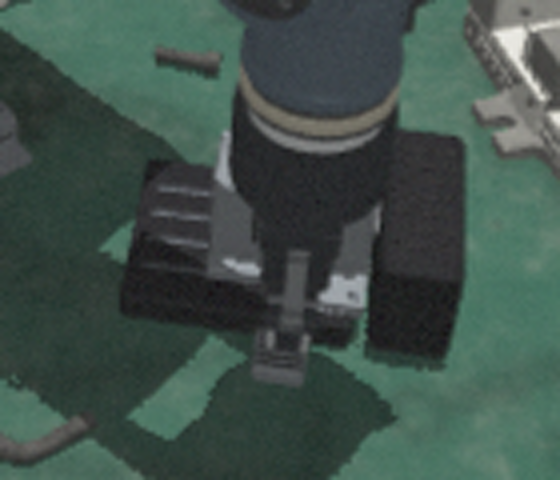

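Side view: the fingertips, at (331,298), now cover the tab. I'll re-centre by a few mm, lower slightly and check the tracking.

>>> {"op": "play_rows", "data": {"series": [[0.002,-0.003,0.004,0],[0.004,-0.003,0.004,0],[0.006,-0.003,0.004,0],[0.006,-0.003,0.004,0]]}}

```text
t: 2.55
tcp_pos: [0.5083, -0.4075, 0.035]
tool_rot: [-0.7, 0.1, 0.7, 0.101]
force: [0.0, -0.0, -0.1]
finger_gap: -0.0
```

Run:
```python
from h import *
from station import manip
st=manip.sense(); print(st["t"],st["tcp_pos"],st["force"],st["qd"]); print(goto(st,[.5086,-.4075,.022],-16.35))
```

```text
2.55 [ 0.50832377 -0.40750268  0.03497186] [ 0.02690864 -0.03971302 -0.10870976] [-0.00124104 -0.00185026 -0.00368577  0.00011804  0.00257056 -0.00013263]
(array([ 0.013 , -0.0001, -0.0003]), np.float64(0.03))
```

>>> {"op": "play_rows", "data": {"series": [[0.003,0,0,0],[0.006,0,0,0],[0.009,0,0,0],[0.0115,0,0,0],[0.0125,0,0,0],[0.0125,0,0,0]]}}

```text
t: 3.15
tcp_pos: [0.5085, -0.4077, 0.0224]
tool_rot: [-0.7, 0.1, 0.7, 0.101]
force: [1.2, -0.4, 2.5]
finger_gap: 0.002
```

```bash
python3 - <<'E'
from station import manip
st=manip.sense(); print(st["t"],st["tcp_pos"],st["force"])
E
python3 look.py s3 side 260,400,210,330 4
```

```text
3.15 [ 0.50850619 -0.40766124  0.02240289] [ 1.17522438 -0.40187229  2.53180186]
```

View pics/s3.png

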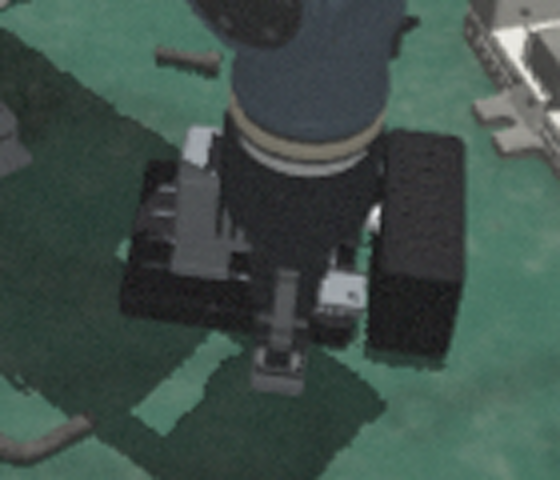

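The pack has sprung back about 18 mm: in the side view its left edge moved from about x=314 to 305. I'll hold briefly, lift, then move over the pack with the gripper open.

>>> {"op": "play_rows", "data": {"series": [[0,0,0,0],[0,0,0,0],[0.0,0,0,0],[-0.03,0,0,0],[-0.07,0,0,0],[-0.11,0,0,0],[-0.15,0,0,0],[-0.17,0,0,0],[-0.17,-0.03,0.01,0],[-0.17,-0.06,0.018,0],[-0.17,-0.085,0.02,0],[-0.17,-0.085,0.02,0],[-0.17,-0.085,0.02,0],[-0.17,-0.085,0.02,0]]}}

```text
t: 4.6
tcp_pos: [0.5132, -0.3218, 0.1926]
tool_rot: [-0.7, 0.1, 0.7, 0.101]
force: [-0.5, 0.3, -0.4]
finger_gap: 0.003
```

```bash
python3 look.py s4 side 260,400,210,330 4
python3 - <<'E'
from h import *
from station import manip
st=manip.sense(); print(st["t"],st["tcp_pos"],st["force"])
s=pickle.load(open("s4.pkl","rb"));P=pts(s);Z=P[...,2];X=P[...,0];Y=P[...,1]
m=(Z>.08)&(Z<.092)&(X>.42)&(X<.62)&(Y>-.4)&(Y<-.26)
rect(s,m,.086,"pack")
E
```

```text
4.65 [ 0.51320407 -0.32191571  0.19253776] [ 0.49442829  0.03963893 -0.48460209]
pack centre 511.6 -327.9 size 88.9 48.8 long axis deg -16.7 n 613
```

View pics/s4.png

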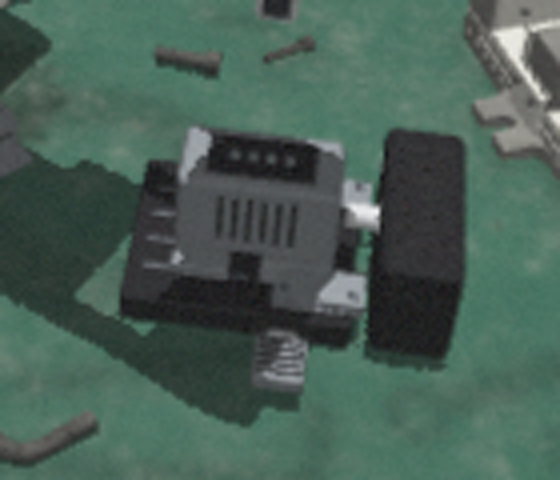

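Side view: the pack is at about (325,248) on the rails, 20 mm back, with the top of the arm out of the way. Now I'll open and descend over it.

Run:
```python
from h import *
from station import manip
st=manip.sense(); print(goto(st,[.5121,-.3209,.039],-16.35), st["finger_gap"])
```

```text
(array([ 0.1535, -0.0005,  0.0013]), np.float64(-0.02)) 0.0022971480431721327
```

>>> {"op": "play_rows", "data": {"series": [[0.0,0,0,0],[0.0,-0.001,0.001,0],[0,-0.001,0.001,0],[0,-0.001,0.001,0],[0.02,-0.001,0.001,0],[0.04,-0.001,0.001,0],[0.04,-0.001,0.001,0]], "claw": 100}}

```text
t: 5.35
tcp_pos: [0.5109, -0.3193, 0.1501]
tool_rot: [-0.698, 0.099, 0.702, 0.102]
force: [-0.8, 0.0, 0.6]
finger_gap: 1.001
```

Run:
```python
from h import *
from station import manip
st=manip.sense(); print(goto(st,[.5121,-.3209,.039],-16.35), st["finger_gap"],st["tcp_pos"])
```

```text
(array([ 0.1111,  0.0016, -0.0022]), np.float64(-0.04)) 1.0007999578687343 [ 0.51090639 -0.31929762  0.15007867]
```

>>> {"op": "play_rows", "data": {"series": [[0.02,0.0008,-0.001,0],[0.045,0.0008,-0.001,0],[0.07,0.0008,-0.001,0],[0.08,0.0008,-0.001,0],[0.08,0.0008,-0.001,0],[0.08,0.0008,-0.001,0],[0.08,0.0008,-0.001,0]]}}

```text
t: 6.05
tcp_pos: [0.5122, -0.3207, 0.0716]
tool_rot: [-0.699, 0.1, 0.701, 0.102]
force: [-0.7, 0.1, -0.3]
finger_gap: 1.004
```

```bash
python3 - <<'E'
from h import *
from station import manip
st=manip.sense(); print(goto(st,[.5121,-.3209,.039],-16.35), st["finger_gap"],st["tcp_pos"],st["force"])
E
python3 look.py s5 side 260,400,210,330 4
```

```text
(array([ 0.0326,  0.0003, -0.    ]), np.float64(-0.03)) 1.0041708280501724 [ 0.51223396 -0.32072319  0.07158154] [-0.66343075  0.0735792  -0.29099011]
```

View pics/s5.png

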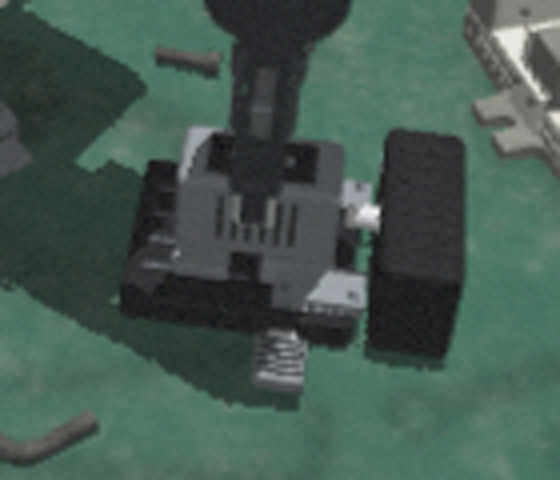

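The near finger is seen at (322,255), centred along the pack and on the outside of it. I'll descend to grasp height.

>>> {"op": "play_rows", "data": {"series": [[0.012,0,0,0],[0.024,0,0,0],[0.032,0,0,0],[0.032,0,0,0],[0.032,0,0,0],[0.032,0,0,0]]}}

```text
t: 6.7
tcp_pos: [0.5122, -0.3206, 0.0396]
tool_rot: [-0.699, 0.1, 0.701, 0.102]
force: [-0.4, -0.3, -0.9]
finger_gap: 1.004
```

>>> {"op": "play_rows", "data": {"series": [[0,0,0,0],[0,0,0,0],[0,0,0,0],[0,0,0,0],[0,0,0,0],[0,0,0,0],[0,0,0,0]], "claw": 0, "force": 50}}

```text
t: 7.4
tcp_pos: [0.5125, -0.3209, 0.0401]
tool_rot: [-0.699, 0.1, 0.7, 0.102]
force: [-0.3, 0.5, 5.1]
finger_gap: 0.531
```

```bash
python3 - <<'E'
from h import *
from station import manip
st=manip.sense(); print(goto(st,[.5121,-.3209,.039],-16.35), st["finger_gap"],st["finger_gap"]*85,st["tcp_pos"],st["force"],st["ft_torque"])
R=Ro.from_quat(st["tool_rot"]).as_matrix(); print("force tool",R.T@st["force"])
E
python3 look.py s6 side 260,400,210,330 4
```

```text
(array([0.0011, 0.0001, 0.0004]), np.float64(-0.03)) 0.5305021270152726 45.09268079629817 [ 0.51254307 -0.32094623  0.04005461] [-0.31553367  0.5461765   5.07296285] [-0.07026436 -0.01081814  0.00595398]
force tool [-5.0711727  -0.44566357  0.46627647]
```

View pics/s6.png

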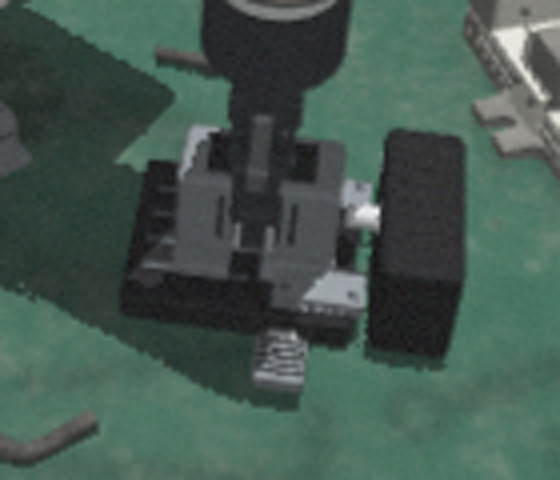

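Gripped: the gap is 45 mm and there is almost no sideways load. Now I'll slide it straight back (tool +z) off the rails.

>>> {"op": "play_rows", "data": {"series": [[-0.0005,0,0.004,0],[-0.0008,0,0.01,0],[-0.0008,0,0.018,0],[-0.0008,0,0.026,0],[-0.0008,0,0.034,0],[-0.0008,0,0.042,0],[-0.0008,0,0.048,0],[-0.0008,0,0.05,0],[-0.0008,0,0.05,0],[-0.0008,0,0.05,0]]}}

```text
t: 8.45
tcp_pos: [0.465, -0.3073, 0.0411]
tool_rot: [-0.7, 0.1, 0.7, 0.101]
force: [0.9, -0.4, -4.8]
finger_gap: 0.529
```

```bash
python3 look.py s7 side 230,400,210,330 4;python3 - <<'E'
from station import manip
st=manip.sense(); print(st["t"],st["tcp_pos"],st["force"],st["finger_gap"])
E
```

```text
8.5 [ 0.46510339 -0.30724562  0.04106625] [ 0.62763714  0.5191467  -4.4335933 ] 0.5317059054764164
```

View pics/s7.png

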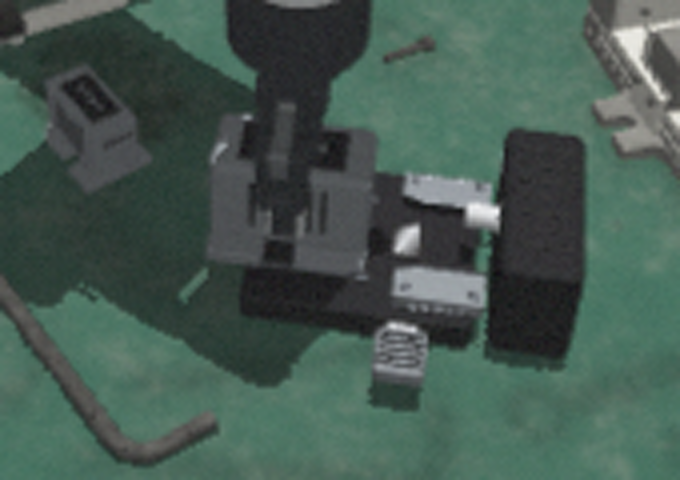

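The pack is clear of the rails: in the side view its front edge is at x≈323 and the rails start at about 330. Before the transfer I'll refine the lamp frame from the stored top view.

Run:
```python
from h import *
from scipy.signal import find_peaks
s=pickle.load(open("top0.pkl","rb"))
def grooves(o,yw,sign,z=.02):
    im,xs,ys=rectify(s,o,np.radians(yw),z,-.1,.06,-.1,.07)
    g=sign*cv2.cvtColor(im,cv2.COLOR_BGR2GRAY).astype(float)
    out=[]
    for a in np.arange(-.074,-.022 if sign<0 else -.045,.004):
        p=g[(xs>=a)&(xs<a+.004)].mean(0); r=[]
        for c in (.030,.010,-.010,-.030):
            m=abs(ys-c)<.006; w=np.clip(p[m]-np.median(p[m]),0,None)**2
            r.append((w*ys[m]).sum()/w.sum())
        out.append([a+.002]+r)
    out=np.array(out)*1e3
    fits=[np.polyfit(out[:,0],out[:,k],1) for k in range(1,5)]
    print("yaw used",yw,"slopes deg",[round(np.degrees(f[0]),2) for f in fits],"at x=-40",[round(np.polyval(f,-40),2) for f in fits],"mean",round(np.mean([np.polyval(f,-40) for f in fits]),2),"mean at 0",round(np.mean([np.polyval(f,0) for f in fits]),2))
grooves((.564,.1125),-.95,-1); grooves((.564,.1125),-.3,-1)
grooves((.525,-.3245),-16.35,1)
# lamp deck mask by brightness
g=s["image"].min(-1); m=np.zeros_like(g); 
P=pts(s); X,Y,Z=P[...,0],P[...,1],P[...,2]
for th in (150,180,210):
    mm=(g>th)&(X>.46)&(X<.55)&(Y>.04)&(Y<.19)
    for ax in (0,):
        vv,uu=np.where(mm); L=[];Rr=[];F=[]
        for v in range(vv.min()+1,vv.max()-2):
            u=uu[vv==v]; L.append((u.min()-.5,v)); Rr.append((u.max()+.5,v))
        for u in range(uu.min()+3,uu.max()-3): F.append((u,vv[uu==u].max()+.5))
        for nm,E in (("L",L),("R",Rr),("F",F)):
            E=np.array(E); W=onplane(s,E[:,0],E[:,1],.02)[:,:2]*1e3
            f=np.polyfit(W[:,0],W[:,1],1) if nm!="F" else np.polyfit(W[:,1],W[:,0],1)
            print(th,nm,"slope deg",round(np.degrees(f[0]),2),"value", round(np.polyval(f,524 if nm!="F" else 113),2))
```

```text
yaw used -0.95 slopes deg [np.float64(0.69), np.float64(0.9), np.float64(1.15), np.float64(1.09)] at x=-40 [np.float64(31.45), np.float64(11.36), np.float64(-8.79), np.float64(-29.04)] mean 1.25 mean at 0 1.92
yaw used -0.3 slopes deg [np.float64(0.04), np.float64(0.28), np.float64(0.49), np.float64(0.44)] at x=-40 [np.float64(31.9), np.float64(11.82), np.float64(-8.34), np.float64(-28.58)] mean 1.7 mean at 0 1.92
yaw used -16.35 slopes deg [np.float64(0.13), np.float64(-0.89), np.float64(-0.53), np.float64(0.69)] at x=-40 [np.float64(29.12), np.float64(8.8), np.float64(-11.12), np.float64(-30.65)] mean -0.96 mean at 0 -1.06
150 L slope deg -3.48 value 167.5
150 R slope deg 0.25 value 59.67
150 F slope deg 0.95 value 476.38
180 L slope deg -2.75 value 167.04
180 R slope deg 0.25 value 59.67
180 F slope deg 0.95 value 476.38
210 L slope deg -1.94 value 166.86
210 R slope deg 0.25 value 59.67
210 F slope deg -1.56 value 477.82
```

Run:
```python
from h import *
from station import manip
st=manip.sense(); print(goto(st,[.500,.1142,.13],-.1))
```

```text
(array([-0.0882, -0.4143,  0.0854]), np.float64(-16.27))
```

>>> {"op": "play_rows", "data": {"series": [[-0.03,0,0,0],[-0.06,0,0,0],[-0.085,-0.015,0.003,-1],[-0.09,-0.045,0.009,-2],[-0.09,-0.08,0.016,-3],[-0.09,-0.12,0.024,-5],[-0.09,-0.16,0.033,-7],[-0.09,-0.2,0.041,-8.5],[-0.09,-0.24,0.05,-10],[-0.09,-0.28,0.058,-11.5],[-0.09,-0.32,0.066,-13],[-0.09,-0.355,0.073,-14.5],[-0.09,-0.385,0.08,-15.5],[-0.09,-0.405,0.084,-16],[-0.09,-0.414,0.0854,-16.27],[-0.09,-0.414,0.0854,-16.27],[-0.09,-0.414,0.0854,-16.27],[-0.09,-0.414,0.0854,-16.27]]}}

```text
t: 10.3
tcp_pos: [0.4999, 0.1128, 0.1318]
tool_rot: [-0.707, 0.001, 0.707, 0.002]
force: [-0.5, -0.8, -3.9]
finger_gap: 0.534
```

```bash
python3 - <<'E'
from h import *
from station import manip
st=manip.sense(); print(st["t"],st["tcp_pos"],st["force"],st["finger_gap"],st["q"]); print(goto(st,[.500,.1142,.05],-.1))
E
python3 look.py s8 side 230,400,90,220 4; python3 look.py t8 top 110,250,80,220 4
```

```text
10.3 [0.49993411 0.11277195 0.13176442] [-0.52171238 -0.79181302 -3.87439426] 0.5337535999383967 [0.00268602 0.52877374 1.80630657 0.00200035 0.80717447 1.5752986 ]
(array([ 0.0818, -0.0013, -0.0001]), np.float64(-0.08))
```

View pics/s8.png

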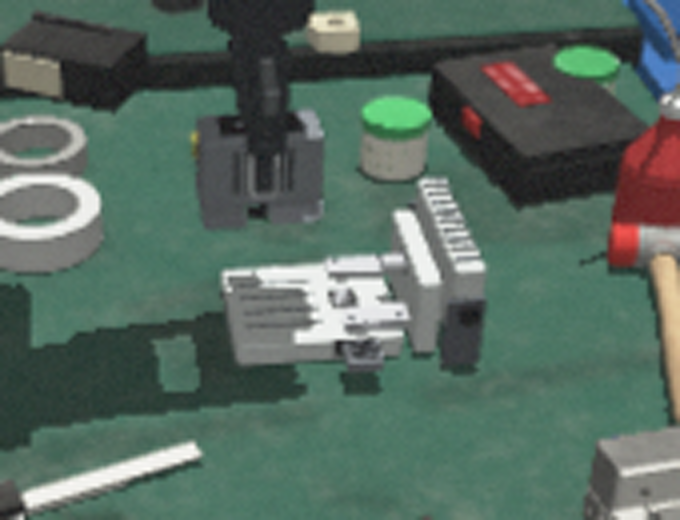

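View pics/t8.png

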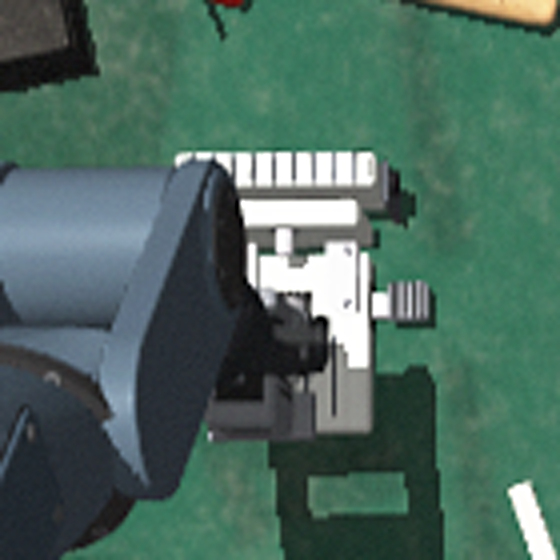

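Side view: the held pack, at about (296,133), hangs above the lamp apron. In the top view the arm hides the left half, but the right rail (196,150) and the pack's right side (184,182) are visible. Lowering.

>>> {"op": "play_rows", "data": {"series": [[0.02,-0.001,0,0],[0.045,-0.001,0,0],[0.065,-0.001,0,0],[0.08,-0.001,0,0],[0.085,-0.001,0,0],[0.086,-0.001,0,0],[0.086,-0.001,0,0],[0.086,-0.001,0,0]]}}

```text
t: 11.2
tcp_pos: [0.5007, 0.1138, 0.0466]
tool_rot: [0.708, -0.001, -0.707, -0.002]
force: [0.7, 0.7, -4.0]
finger_gap: 0.533
```

```bash
python3 - <<'E'
from h import *
from station import manip
st=manip.sense(); print(st["t"],st["tcp_pos"],st["force"],st["finger_gap"]); print(goto(st,[.500,.1142,.05],-.1))
E
python3 look.py s9 side 260,380,110,210 6; python3 look.py t9 top 140,240,100,200 6
```

```text
11.2 [0.50066369 0.11383029 0.04659499] [ 0.66836331  0.65546781 -3.95303882] 0.5333122233732054
(array([-0.0034, -0.0004,  0.0007]), np.float64(-0.11))
```

View pics/s9.png

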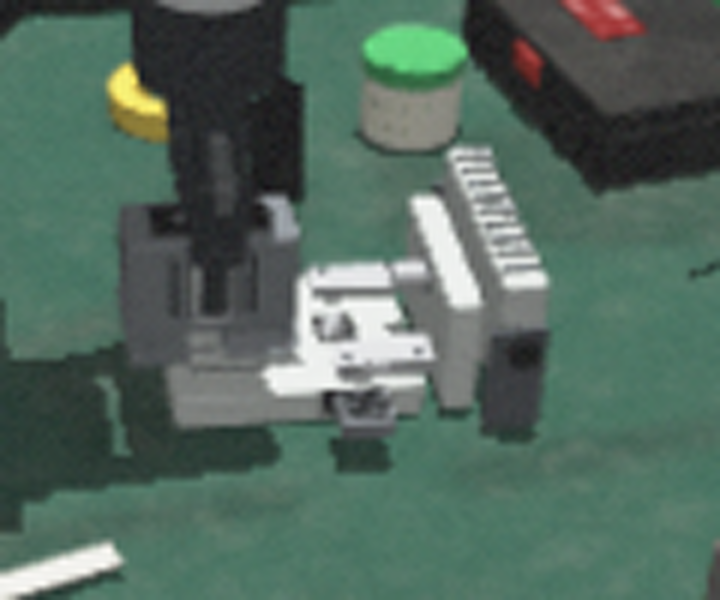

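View pics/t9.png

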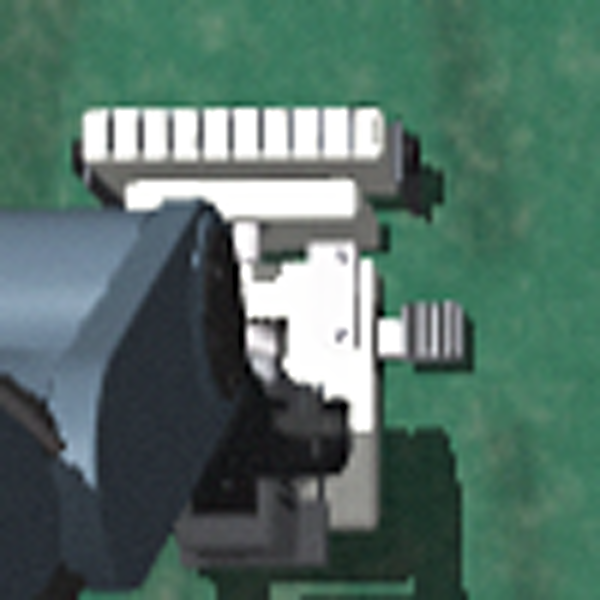

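>>> {"op": "play_rows", "data": {"series": [[0.002,-0.0004,0,0],[0.004,-0.0004,0,0],[0.0055,-0.0004,0,0],[0.006,-0.0004,0,0],[0.006,-0.0004,0,0],[0.006,-0.0004,0,0]]}}

```text
t: 11.9
tcp_pos: [0.5005, 0.1143, 0.0405]
tool_rot: [0.707, -0.001, -0.707, -0.002]
force: [-0.2, -0.6, -3.7]
finger_gap: 0.531
```

Run:
```python
from h import *
from station import manip
st=manip.sense(); print(st["t"],st["tcp_pos"],st["force"],st["finger_gap"]); print(goto(st,[.500,.1142,.0405],-.1))
```

```text
11.9 [0.50047234 0.1143328  0.04049976] [-0.21865733 -0.63358636 -3.74266897] 0.5313866966110821
(array([-0.    ,  0.0001,  0.0005]), np.float64(-0.1))
```

>>> {"op": "play_rows", "data": {"series": [[0.0004,0,0,0],[0.0008,0,0,0],[0.0008,0,0,0],[0.0008,0,-0.004,0],[0.0008,0,-0.009,0],[0.0008,0,-0.014,0],[0.0008,0,-0.019,0],[0.0008,0,-0.022,0],[0.0008,0,-0.022,0]]}}

```text
t: 12.8
tcp_pos: [0.5233, 0.1142, 0.0401]
tool_rot: [0.708, -0.001, -0.707, -0.002]
force: [-1.9, 0.3, 5.6]
finger_gap: 0.532
```

```bash
python3 - <<'E'
from h import *
from station import manip
st=manip.sense(); print(st["t"],st["tcp_pos"],st["force"],st["ft_torque"],st["finger_gap"]); print(goto(st,[.5205,.1143,.0400],-.1))
E
python3 look.py s10 side 260,380,110,210 6
```

```text
12.8 [0.52334174 0.11424355 0.04007589] [-1.92962124  0.33239511  5.58496066] [ 0.04739292  0.58077716 -0.01316038] 0.5321000085861433
(array([ 0.0001, -0.    ,  0.0028]), np.float64(-0.1))
```

View pics/s10.png

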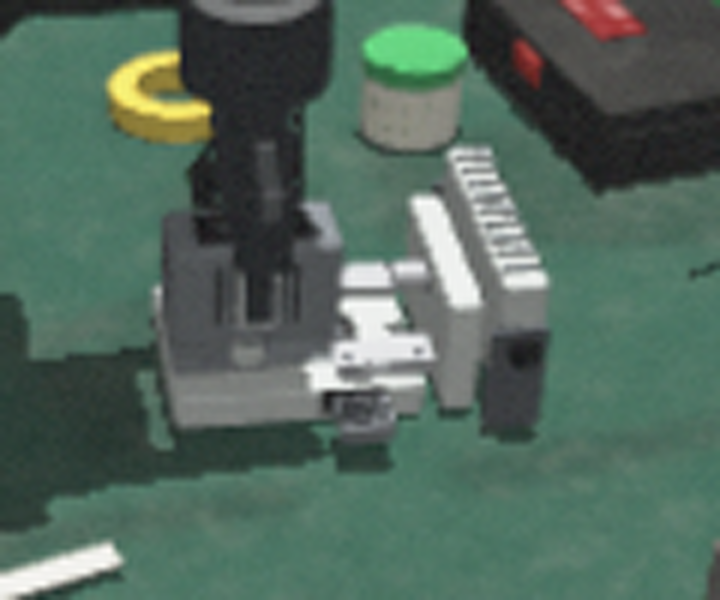

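The tongue tip is entering the mouth with no sideways load, and the pack rests on the deck. I'll ease up 0.4 mm and go on in short steps.

>>> {"op": "play_rows", "data": {"series": [[-0.0004,0,-0.003,0],[-0.0004,0,-0.007,0],[-0.0004,0,-0.011,0],[-0.0004,0,-0.014,0],[-0.0004,0,-0.015,0],[-0.0004,0,-0.015,0]]}}

```text
t: 13.45
tcp_pos: [0.5391, 0.1141, 0.0404]
tool_rot: [0.708, -0.001, -0.706, -0.002]
force: [0.7, -0.6, -2.8]
finger_gap: 0.533
```

```bash
python3 - <<'E'
from h import *
from station import manip
st=manip.sense(); print(st["t"],st["tcp_pos"],st["force"],st["ft_torque"],st["finger_gap"]); print(goto(st,[.5695,.1143,.0400],-.1))
E
python3 look.py s11 side 260,380,110,210 6
```

```text
13.45 [0.53912688 0.11412571 0.04038187] [ 0.66237727 -0.60423457 -2.83156651] [-0.05591607 -0.09944748  0.01430317] 0.5331165142717746
(array([ 0.0005, -0.0003, -0.0304]), np.float64(-0.11))
```

View pics/s11.png

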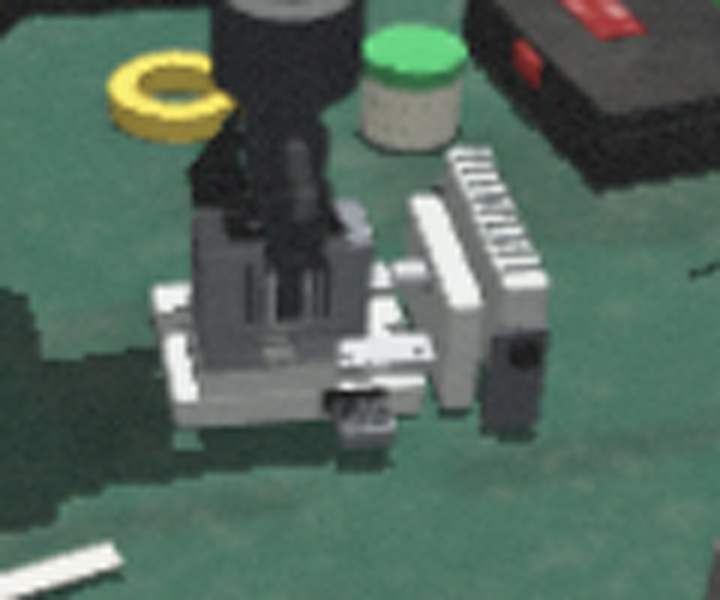

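>>> {"op": "play_rows", "data": {"series": [[0,0,-0.003,0],[0,0,-0.007,0],[0,0,-0.011,0],[0,0,-0.014,0],[0,0,-0.015,0],[0,0,-0.015,0]], "claw": 0, "force": 80}}

```text
t: 14.1
tcp_pos: [0.5527, 0.1142, 0.0403]
tool_rot: [0.707, -0.001, -0.707, -0.002]
force: [-2.4, 1.0, -0.3]
finger_gap: 0.53
```

Run:
```python
from h import *
from station import manip
st=manip.sense(); print(st["t"],st["tcp_pos"],st["force"],st["ft_torque"],st["finger_gap"]); print(goto(st,[.5695,.1143,.0400],-.1))
```

```text
14.1 [0.55274673 0.11422342 0.04032604] [-2.36364254  1.02936863 -0.30073694] [0.11155719 0.77273684 0.09464464] 0.5296073913432433
(array([ 0.0003, -0.0001, -0.0168]), np.float64(-0.1))
```

>>> {"op": "play_rows", "data": {"series": [[0,0,-0.003,0],[0,0,-0.006,0],[0,0,-0.009,0],[0,0,-0.012,0],[0,0,-0.014,0],[0,0,-0.014,0]]}}

```text
t: 14.7
tcp_pos: [0.5653, 0.1144, 0.0403]
tool_rot: [-0.706, 0.001, 0.708, 0.002]
force: [-5.5, 0.2, 2.8]
finger_gap: 0.53
```

```bash
python3 - <<'E'
from h import *
from station import manip
st=manip.sense(); print(st["t"],st["tcp_pos"],st["force"],st["ft_torque"],st["finger_gap"]); print(goto(st,[.5695,.1143,.0400],-.1))
E
python3 look.py s12 side 260,380,110,210 6
```

```text
14.7 [0.56534768 0.11436399 0.04033046] [-5.49463839  0.15903517  2.84410181] [ 0.10163573  0.75979387 -0.00540096] 0.5304129542031112
(array([ 0.0003,  0.0001, -0.0042]), np.float64(-0.09))
```

View pics/s12.png

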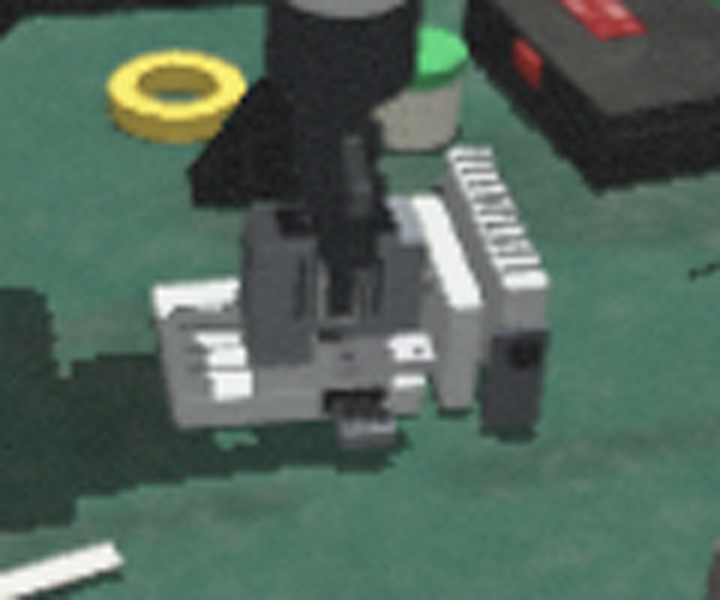

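The tongue is now over the catch, and the lamp's tab, at about (321,181), sits lower. Pushing the last millimetres.

>>> {"op": "play_rows", "data": {"series": [[0,0,-0.002,0],[0,0,-0.004,0],[0,0,-0.0055,0],[0,0,-0.0055,0],[0,0,-0.0055,0]]}}

```text
t: 15.25
tcp_pos: [0.5691, 0.1147, 0.0404]
tool_rot: [-0.705, 0.0, 0.709, 0.002]
force: [-5.3, 1.3, 2.7]
finger_gap: 0.53
```

```bash
python3 - <<'E'
from h import *
from station import manip
st=manip.sense(); print(st["t"],st["tcp_pos"],st["force"],st["ft_torque"],st["finger_gap"]); print(goto(st,[.5695,.1143,.0400],-.1))
E
python3 look.py s13 side 260,380,110,210 6
```

```text
15.25 [0.56907142 0.11466798 0.04035346] [-5.30960495  1.2607444   2.74939461] [0.20023793 0.90012349 0.00727733] 0.5302047989041035
(array([ 0.0004,  0.0004, -0.0004]), np.float64(-0.07))
```

View pics/s13.png

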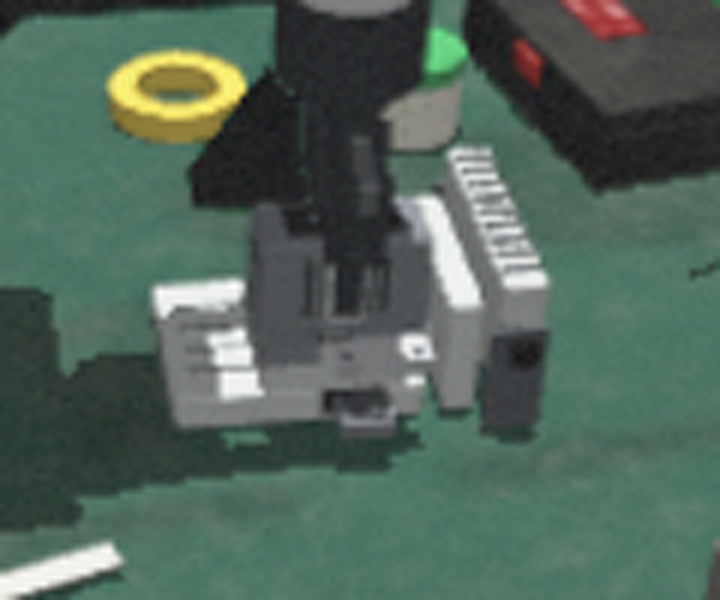

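Run:
```python
from h import *
for n in ("side0","s9","s10","s11","s12","s13"):
    s=pickle.load(open(n+".pkl","rb")); P=pts(s); X,Y,Z=P[...,0],P[...,1],P[...,2]
    m=(X>.555)&(X<.585)&(Y>.018)&(Y<.038)&(Z>.01)
    print(n,m.sum(),np.percentile(Z[m],[25,50,75,90]).round(4))
```

```text
side0 42 [0.0267 0.0279 0.0295 0.0304]
s9 46 [0.0274 0.0286 0.0297 0.0306]
s10 40 [0.0247 0.0257 0.027  0.0279]
s11 40 [0.0222 0.0234 0.0243 0.0247]
s12 37 [0.0216 0.023  0.024  0.0244]
s13 38 [0.0268 0.0279 0.0299 0.0308]
```

Depth shows the tab pushed down (0.023) at steps s11–s12 and back up (0.028, its free height) at s13, so the catch has clicked. Now I'll release and retreat upward.

>>> {"op": "play_rows", "data": {"series": [[0,0,0,0],[0,0,0,0],[0,0,0,0],[0,0,0,0],[0,0,0,0],[0,0,0,0]], "claw": 100}}

```text
t: 15.9
tcp_pos: [0.5693, 0.1146, 0.0404]
tool_rot: [-0.705, 0.0, 0.709, 0.002]
force: [0.5, -0.0, 0.3]
finger_gap: 0.999
```

```bash
python3 - <<'E'
from station import manip
st=manip.sense(); print(st["t"],st["tcp_pos"],st["force"],st["finger_gap"])
E
python3 look.py s14 side 260,380,110,210 6
```

```text
15.9 [0.5693177  0.11463203 0.04041155] [ 0.46542172 -0.04768318  0.27269562] 0.9992115083352728
```

View pics/s14.png

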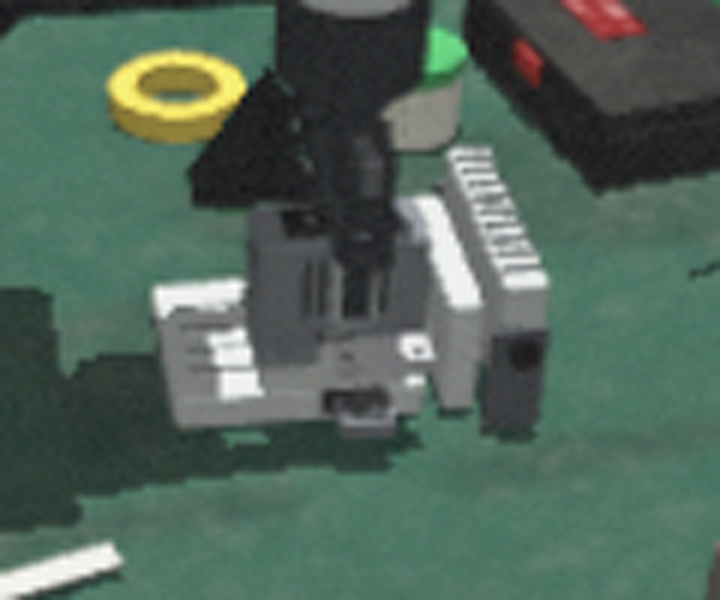

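The pack, at (316,157), stayed put after the release and the measured force is near zero. Lifting straight up, then back toward the robot for a clear view.

>>> {"op": "play_rows", "data": {"series": [[-0.01,0,0,0],[-0.03,0,0,0],[-0.06,0,0,0],[-0.09,0,0,0],[-0.12,0,0,0],[-0.15,0,0,0],[-0.17,0.03,0,0],[-0.17,0.07,0,0],[-0.17,0.11,0,0],[-0.17,0.15,0,0],[-0.17,0.19,0,0],[-0.17,0.23,0,0],[-0.17,0.26,0,0],[-0.17,0.26,0,0],[-0.17,0.26,0,0],[-0.17,0.26,0,0]]}}

```text
t: 17.55
tcp_pos: [0.5691, -0.1446, 0.2101]
tool_rot: [-0.705, -0.0, 0.709, 0.002]
force: [0.3, 0.4, 0.8]
finger_gap: 1.001
```

```bash
python3 look.py s15 side 260,380,110,210 6; python3 look.py t15 top 140,240,100,200 6
python3 - <<'E'
from h import *
from station import manip
st=manip.sense(); print(st["t"],st["tcp_pos"],st["force"],np.abs(st["qd"]).max())
for n in ("t15","s15"):
    s=pickle.load(open(n+".pkl","rb")); P=pts(s); X,Y,Z=P[...,0],P[...,1],P[...,2]
    m=(X>.555)&(X<.585)&(Y>.018)&(Y<.038)&(Z>.01); print("tab z",np.percentile(Z[m],[25,50,75,90]).round(4))
    m=(X>.5)&(X<.625)&(Y>.07)&(Y<.16)&(Z>.079)&(Z<.094)
    rect(s,m,.086,n+" pack top"); print(np.median(Z[m]))
    if n=="s15": m=m&(Z>.083)
E
```

```text
17.65 [ 0.56928413 -0.14423609  0.21002801] [ 0.60432566 -1.24186177  0.05775898] 0.004859704361469605Traceback (most recent call last):
  File "<stdin>", line 6, in <module>
    return _quantile_unchecked(
        a, q, axis, out, overwrite_input, method, keepdims, weights)
    return _ureduce(a,
                    func=_quantile_ureduce_func,
    ...<5 lines>...
                    overwrite_input=overwrite_input,
                    method=method)
    r = func(a, **kwargs)
    result = _quantile(arr,
                       quantiles=q,
    ...<2 lines>...
                       out=out,
                       weights=wgt)
    slices_having_nans = np.isnan(arr[-1, ...])
                                  ~~~^^^^^^^^^
IndexError: index -1 is out of bounds for axis 0 with size 0
```

View pics/s15.png

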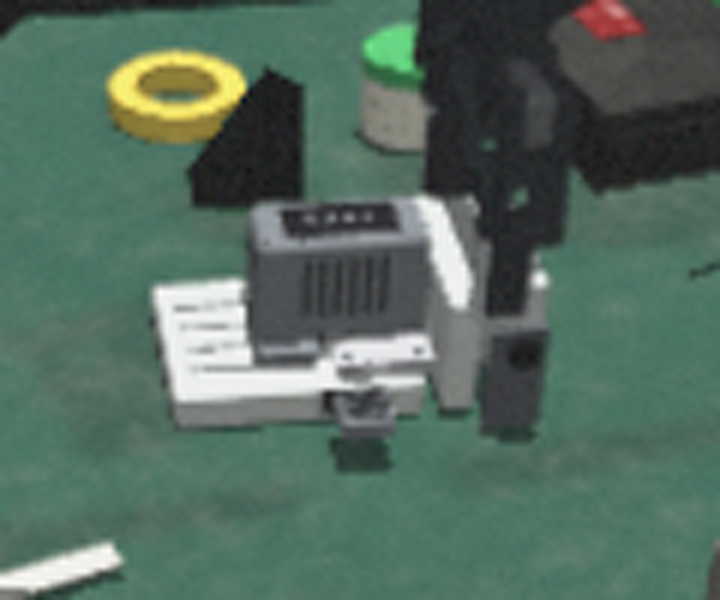

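View pics/t15.png

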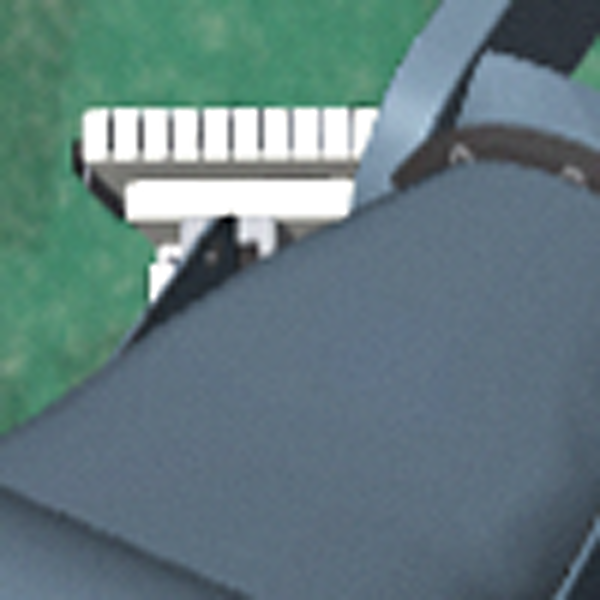

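Side view: the pack, at (316,158), is seated, and the tab, at (321,178), looks up. The arm blocks the top view, so I'll move further away.

>>> {"op": "play_rows", "data": {"series": [[0,0.03,0,0],[0,0.07,0,0],[0,0.11,0,0],[0,0.15,0,0],[0,0.19,0.02,0],[0,0.23,0.04,0],[0,0.27,0.06,0],[0,0.3,0.08,0],[0,0.3,0.08,0],[0,0.3,0.08,0]]}}

```text
t: 18.65
tcp_pos: [0.4889, -0.4436, 0.2096]
tool_rot: [-0.705, -0.001, 0.709, 0.002]
force: [0.8, 0.8, -0.4]
finger_gap: 0.999
```

```bash
python3 look.py s16 side 260,380,110,210 6; python3 look.py t16 top 140,240,100,200 6
python3 - <<'E'
from h import *
from station import manip
st=manip.sense(); print(st["t"],st["tcp_pos"],st["force"],np.abs(st["qd"]).max())
for n in ("t16","s16"):
    s=pickle.load(open(n+".pkl","rb")); P=pts(s); X,Y,Z=P[...,0],P[...,1],P[...,2]
    m=(X>.555)&(X<.585)&(Y>.018)&(Y<.038)&(Z>.01); print(n,"tab z",np.percentile(Z[m],[25,50,75,90]).round(4))
    m=(X>.5)&(X<.615)&(Y>.07)&(Y<.16)&(Z>.079)&(Z<.094)
    rect(s,m,.086,n+" pack top"); print(np.median(Z[m]))
E
```

```text
18.75 [ 0.48976449 -0.44229937  0.20973357] [-0.29622834  0.68269342 -0.65638301] 0.011929054874661395Traceback (most recent call last):
  File "<stdin>", line 6, in <module>
    return _quantile_unchecked(
        a, q, axis, out, overwrite_input, method, keepdims, weights)
    return _ureduce(a,
                    func=_quantile_ureduce_func,
    ...<5 lines>...
                    overwrite_input=overwrite_input,
                    method=method)
    r = func(a, **kwargs)
    result = _quantile(arr,
                       quantiles=q,
    ...<2 lines>...
                       out=out,
                       weights=wgt)
    slices_having_nans = np.isnan(arr[-1, ...])
                                  ~~~^^^^^^^^^
IndexError: index -1 is out of bounds for axis 0 with size 0
```

View pics/t16.png

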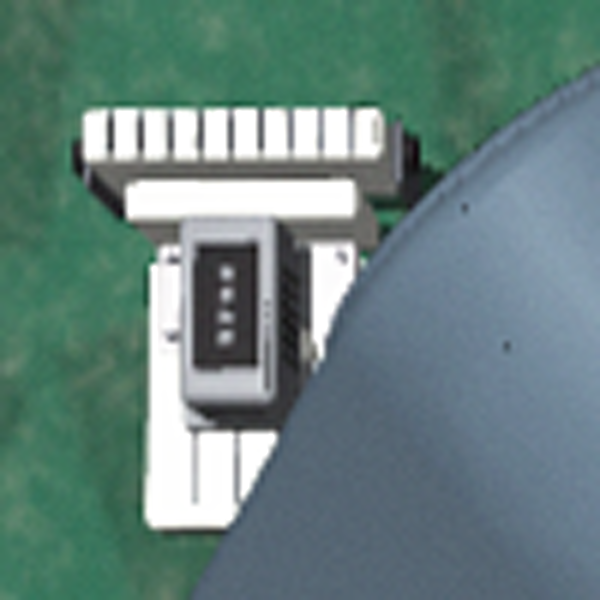

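View pics/s16.png

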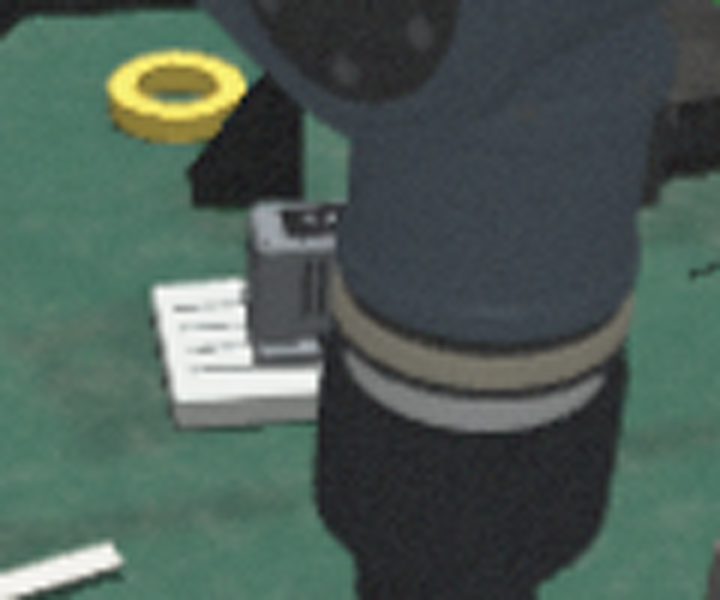

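Top view: the pack top, at (178,152), is fully visible and in line with the lamp. I'll measure it there and take the tab height from the earlier clear side view (s15).

Run:
```python
from h import *
for n in ("t16","s15"):
    s=pickle.load(open(n+".pkl","rb")); P=pts(s); X,Y,Z=P[...,0],P[...,1],P[...,2]
    m=(X>.555)&(X<.585)&(Y>.018)&(Y<.038)&(Z>.01)
    if m.any(): print(n,"tab z",np.percentile(Z[m],[25,50,75,90]).round(4))
    m=(X>.5)&(X<.615)&(Y>.07)&(Y<.16)&(Z>.079)&(Z<.094)
    rect(s,m,.086,n+" pack top"); print("median z",np.median(Z[m]))
```

```text
t16 pack top centre 567.8 112.6 size 90.0 44.1 long axis deg 0.24 n 533
median z 0.08532261993601042
s15 tab z [0.0272 0.0289 0.0296 0.0306]
s15 pack top centre 567.6 103.5 size 88.5 53.9 long axis deg 0.05 n 252
median z 0.08435222732671349
```

Run:
```python
from station import manip
print(manip.sense()["t"]); print(manip.sign_off())
```

```text
18.75
the job is handed in; nothing more can be done
None
```

The pack is latched in the work light, and I handed the job in at t = 18.75 s with the arm clear. `sign_off()` gives no verdict.

**What I did:**
- I pressed the charger tab with the closed fingers, and the pack sprang back about 20 mm.
- I gripped the pack across its 46 mm width (measured opening 45 mm), slid it straight off the rails and carried it to the lamp.
- I set it on the lamp's deck and pushed it home in short steps, with sideways loads of about 1 N or less. Then I opened the gripper, lifted straight up and moved away.

**What the last checks showed:**
- **Catch:** the lamp tab's height from depth went from 23 mm while pushed in back to 28–29 mm, its free height, and stayed there after release. The pack did not move when let go.
- **Height and alignment:** the pack top is at z ≈ 85 mm (86 expected) and its axis is at +0.2°. My lamp yaw estimate is about 0 ± 0.5°.
- **Position:** the pack centre is at about (568, 113) mm from the top view. That is about 5–6 mm past my estimate of the lamp mouth, which is uncertain by about 2 mm.

**What disagreed or could not be checked:**
- **Side view:** its pack-top box gave y ≈ 103.5 mm against 112.6 mm from the top view. The box was 54 mm wide instead of 46 mm, so it includes part of the side face, and I relied on the top view.
- **Rail positions:** the two cameras disagreed by about 2.5 mm on the sideways position of the lamp rails relative to the charger's. The low sideways load during insertion settled it.
- **Last tab view:** the arm hid the tab in the final pictures, so the tab height comes from the clear side view just before that, after release.

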